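Fetch the tin chick out of its cradle and put the desk back in order

TASK

Clear the steel cog, the red cog and the brass pin vise from in front of the chick's cradle onto the grey felt mat, all three. Then draw the yellow tin chick out through the open front of the cradle and stand it in the middle of the round cork pad; after that, put the three things back in the middle of their own discs (steel cog on blue, red cog on white, pin vise on green). Keep everything upright and leave it all standing still.

Things in the scene. Friction and masses are not known exactly. Their poses are not given: they have to be found in the camera images.
- chick: Yellow tin chick, about 150 g, facing its -x. Origin: centre of underside of its blue plinth, 100 (x) by 50 by 8 high. Grip the round upright trunk, diameter 38, z 24 to 48, axis at x = -30, y = 0; head up to z = 74. At the start the cradle's lips hold the plinth's rear down: slide the chick 60 to 70 mm along its -x, flat on the desk, then lift. Brass key behind: look only.
- cradle: Fixed steel cradle, open to its -x. Origin on the desk under the chick's origin at the start (within 2 mm); axes as the chick's. Two side rails, x = -5 to 55, walls y = 29 to 37 either side, 16 high; their lips (z = 12 to 16) reach inward to y = +-18 over the plinth's edges. End wall x = 55 to 63. No floor. The discs lie at x = -85, y = +-36 and at x = -135, y = 0; which is where varies.
- cog_steel: Silvery cog wheel lying flat, 52 across, 10 thick, about 120 g, hub 22 across up to z = 14, with an upright dark steel arbor, diameter 14, up to z = 58 in its centre: grip the arbor. Origin: centre of its underside; z up. Starts on the blue disc.
- cog_red: Red cog wheel lying flat, 44 across, 10 thick, about 120 g, hub 22 across up to z = 14, with an upright dark steel arbor, diameter 14, up to z = 58 in its centre: grip the arbor. Origin: centre of its underside; z up. Starts on the white disc.
- pin_vise: Brass pin vise standing upright: round black foot 44 across and 12 high, brass shaft 16 in diameter from z = 12 to z = 58 (grip here), conical nose to z = 70. About 150 g. Origin: centre of the foot's underside; z up along the shaft. Starts standing on the green disc.
- home_blue: Blue flat disc, 64 across, 0.8 thick, fixed on the desk; look only, the thing on it rests on the desk at z = 0. Origin: its centre. Home of the steel cog.
- home_white: White flat disc, 64 across, 0.8 thick, fixed on the desk; look only, the thing on it rests on the desk at z = 0. Origin: its centre. Home of the red cog.
- home_green: Green flat disc, 64 across, 0.8 thick, fixed on the desk; look only, the thing on it rests on the desk at z = 0. Origin: its centre. Home of the pin vise.
- mat: Grey square felt mat, the clearing area, 170 by 170, 2 thick, fixed on the desk to one side (left or right). Origin: centre of its underside; x and y along its edges.
- pad: Round cork pad with a brass rim, 132 across, 4 thick, fixed on the desk on the side opposite the mat. Origin: centre of its underside.

How it is judged (in metres and radians):
On the way, in this order (a step that is already met when the one before it is completed fails the run):
1. the two cogs and the pin vise all stand on the felt mat while the chick is still in its cradle (z of each of cog_steel, cog_red, pin_vise in the frame of mat below 0.007 m and linear speed of each of cog_steel, cog_red, pin_vise below 0.02 m/s and angle between each of cog_steel, cog_red, pin_vise's own z axis and vertical below 0.12 rad and x of cog_steel in the frame of mat between -0.078 and 0.078 m and y of cog_steel in the frame of mat between -0.078 and 0.078 m and x of cog_red in the frame of mat between -0.078 and 0.078 m and y of cog_red in the frame of mat between -0.078 and 0.078 m and x of pin_vise in the frame of mat between -0.078 and 0.078 m and y of pin_vise in the frame of mat between -0.078 and 0.078 m and horizontal distance between chick and cradle below 0.02 m), for 0.2 s.
2. the chick stands in the middle of the cork pad, the other three still on the mat (horizontal distance between chick and pad below 0.015 m and z of chick in the frame of pad below 0.008 m and linear speed of each of chick, cog_steel, cog_red, pin_vise below 0.02 m/s and angle between each of chick, cog_steel, cog_red, pin_vise's own z axis and vertical below 0.12 rad and z of each of cog_steel, cog_red, pin_vise in the frame of mat below 0.007 m and x of cog_steel in the frame of mat between -0.078 and 0.078 m and y of cog_steel in the frame of mat between -0.078 and 0.078 m and x of cog_red in the frame of mat between -0.078 and 0.078 m and y of cog_red in the frame of mat between -0.078 and 0.078 m and x of pin_vise in the frame of mat between -0.078 and 0.078 m and y of pin_vise in the frame of mat between -0.078 and 0.078 m), for 0.2 s.
At the end, for the whole second after the job is handed in: The chick stands upright on the cork pad, its origin within 15 mm of the pad's centre; the steel cog, red cog and pin vise stand upright on the desk, each within 10 mm of the centre of its own disc (blue, white, green); all at rest (horizontal distance between chick and pad below 0.015 m and z of chick in the frame of pad below 0.008 m and linear speed of each of chick, cog_steel, cog_red, pin_vise below 0.02 m/s and angle between each of chick, cog_steel, cog_red, pin_vise's own z axis and vertical below 0.12 rad and horizontal distance between cog_steel and home_blue below 0.01 m and height (world z) of each of cog_steel, cog_red, pin_vise below 0.005 m and horizontal distance between cog_red and home_white below 0.01 m and horizontal distance between pin_vise and home_green below 0.01 m); the robot touches nothing.
It fails at once if the chick, a cog or the pin vise is tipped over (angle between any of chick, cog_steel, cog_red, pin_vise's own z axis and vertical above 0.8 rad).
It also fails if it takes over 141 s, if anything falls off the work surface, if the arm or the gripper's body presses on something with over 40 N, if the wrist force passes 120 N, or if a joint passes its speed limit or range.

ROBOT

A 6-joint arm with a two-finger parallel gripper is mounted at the origin on the work surface. World frame = base frame: x ahead of the robot, y to its left, z up, the work surface at z = 0. Lengths are in mm, angles in rad, forces in N, time in s.
With the tool pointing down it reaches from about 275 to 750 mm from the base axis. Payload 10.2 kg.
Tool frame: the origin (TCP) lies at the very end of the fingers, on their centre line; the grasp point (between the pads) lies 19 mm behind it; z points along the fingers, y is the line along which they close (so a half turn about z gives the same grasp; the last joint's range is limited). The gripper opens to 85 mm and grips with 20 to 120 N. Pads are 22 mm wide; open, the fingers measure 114 mm over their backs; the gripper's body (76 mm by 85 mm) begins 54 mm behind the grasp point. The pads swing forward as they close: fully open they stand 13 mm farther back than shut.
Start: joints at [1.115, 0.313, 1.498, -0, 1.331, -0.223], TCP at [121.132, 510.841, 231.294] pointing down, gripper open.
Joint ranges: [-2.94, 2.94], [-0.97, 2.17], [0.19, 2.56], [-1.23, 4.37], [0.02, 3.11], [-2.88, 2.88]. Speed limits (rad/s): [2.39, 2.39, 3.01, 3.14, 3.14, 3.14].

INTERFACE

Orientations are given as a unit quaternion [w, x, y, z].
In Python, from rig import monitor, eyes, job gives the robot as it stands. The module is installed in compiled form; this text tells all that it offers.
- The arm moves only by the tool send_rows, never from a script. Its argument "targets" is one flat list of numbers, 7 for each row, row after row: the turn, a rotation vector about the tool's x, y, z in degrees, then the shift along the tool's x, y, z in units of 60 mm (1.0 is 60 mm), then the opening, from -1 (shut) to 1 (fully open), so that 0 is half open. A call has 1 to 5 rows; each row shifts and turns the commanded pose from where the row before left it, along the tool's axes as they then stand; what a row does not reach is not made up. A row lasts 1/8 s, in which the tool goes at most 62.5 mm and 10.7 degrees, less where a joint would pass 70% of its speed; a pose out of reach is approached as far as the arm can. A call is refused whole if a number of a shift passes 1 or a number of a turn 10.7, either way. A call with a gripper value outside its range is refused whole. The fingers move at their own pace and stop on an object; "newtons" is the grip in N (left out, the last holds). Time passes only in rows, so rows that do not move let the fingers close. It gives the time, the measured TCP pose, the force, the opening and the grip force at its end, in the units of the state.
- monitor.sense(): the state, without advancing time (a new reading comes with each control period).
- eyes.capture(name): name is "scene" or "top" or "wrist"; returns a dict with "img" (480x640x3 uint8, red, green, blue), "K" (3x3 intrinsics, pixels), "R" (3x3) and "t" (3): a world point X has camera coordinates R X + t. Camera axes: x right, y down, z forward; pixel columns grow to the right and rows downward; lengths in mm; the calibration is good to about 2 mm. A picture is of the moment at which its call begins. There is no depth.
- job.finish_job(): hands the job in; it is judged then, once.
The state is a dict: "time_s": time; "joints": joint angles; "dq": joint speeds; "tau": joint torques, N m; "eef_pos": TCP position; "ee_rot": TCP orientation; "force": force on the tool from outside, world axes, zero at the start; "wrist_torque": the same for the moment, N m; "grip_width": opening from 0.0 (shut) to 1.0 (fully open); "grip_force": force on a finger pad.
Only numpy, scipy, OpenCV 4.12 (cv2) and the standard library are available. Lean on these libraries where they do the work, as an engineer would, in place of code of your own. Each camera call takes 0.05 s, during which the arm holds its last target. There are 200 camera calls.

## Working session

There is one attempt and no reset: what is moved stays moved. The work goes in short steps, Python scripts to look and compute and a tool call to move; the robot and the scene stay as the last step left them, time stands still between calls to the robot, and variables do not carry over. Pictures are saved under pics/ and viewed, at most 14 in all, crops included, and the job is handed in when it is done.

Besides the shell and the picture viewer there is one more tool, called after "Request:" as name(argument=value, ...) on one line, values as JSON. send_rows: Moves the arm, as the interface text tells. Its arguments: {"type":"object","properties":{"targets":{"type":"array","items":{"type":"number"}},"newtons":{"type":"number"}},"required":["targets"]}

```bash
mkdir -p pics; python3 - <<'E'
from rig import monitor, eyes
import cv2,pickle
s=monitor.sense();print({k:s[k] for k in('time_s','eef_pos','ee_rot','grip_width')})
d={}
for n in('scene','top','wrist'):
    c=eyes.capture(n);d[n]=c;cv2.imwrite(f'pics/{n}0.png',c['img'][:,:,::-1]);print(n,c['K'].round(1).tolist(),c['R'].round(3).tolist(),c['t'].round(1).tolist())
pickle.dump(d,open('c0.pkl','wb'))
E
```

```text
{'time_s': 0.0, 'eef_pos': array([120.98759277, 510.60637261, 230.71385084]), 'ee_rot': array([-2.28211969e-04,  1.16098836e-01,  9.93237445e-01, -6.21662299e-04]), 'grip_width': 0.9998215449639338}
scene [[485.2, 0.0, 318.4], [0.0, 485.2, 234.9], [0.0, 0.0, 1.0]] [[0.228, 0.973, 0.02], [0.655, -0.138, -0.743], [-0.72, 0.182, -0.669]] [-139.6, -371.2, 1320.5]
top [[442.8, 0.0, 318.2], [0.0, 442.8, 239.9], [0.0, 0.0, 1.0]] [[0.023, -0.999, 0.022], [-0.993, -0.026, -0.118], [0.118, -0.019, -0.993]] [-21.0, 591.7, 717.8]
wrist [[408.9, 0.0, 309.6], [0.0, 408.9, 242.6], [0.0, 0.0, 1.0]] [[0.229, 0.973, -0.001], [0.938, -0.221, 0.266], [0.259, -0.062, -0.964]] [-523.5, -35.8, 379.6]
```

View pics/top0.png

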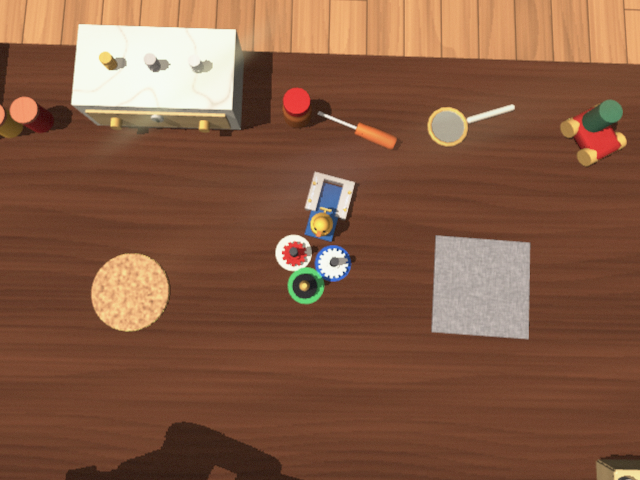

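View pics/scene0.png

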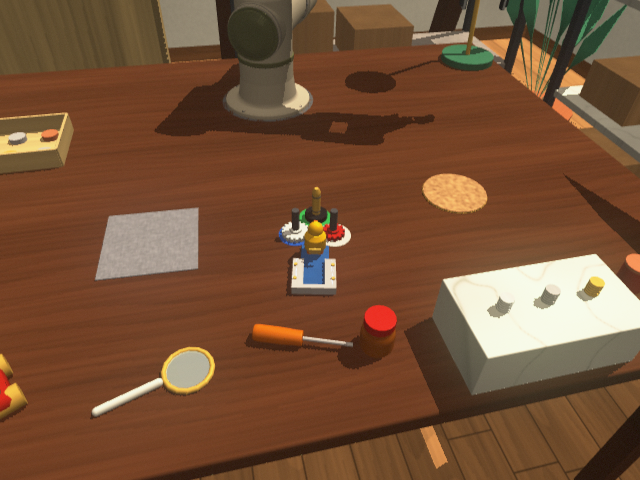

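Top view: the chick and cradle are at (328,200), with the white disc at (293,253), blue at (333,263) and green at (305,286). The cork pad is at (130,292) on the left (+y) and the mat at (481,287) on the right. Next I measure these by colour masks.

```bash
cat > h.py <<'E'
import numpy as np,cv2
def ray(c,uv,z):
    K,R,t=c['K'],c['R'],c['t']; o=-R.T@t
    d=R.T@np.linalg.inv(K)@np.array([uv[0],uv[1],1.0]); return (o+d*(z-o[2])/d[2])
def proj(c,X):
    p=c['K']@(c['R']@np.array(X,float)+c['t']); return p[:2]/p[2]
RNG={'blue':((100,120,60),(125,255,255)),'green':((55,120,60),(85,255,255)),'white':((0,0,170),(180,60,255)),
'red':((172,140,60),(180,255,255)),'cork':((8,80,130),(22,255,255)),'grey':((0,0,90),(180,45,175)),'yellow':((18,150,120),(35,255,255))}
def blobs(c,col,near,rad,amin=60):
    """contours of colour within rad px of near; list by area"""
    h=cv2.cvtColor(c['img'],cv2.COLOR_RGB2HSV); m=cv2.inRange(h,*map(np.array,RNG[col]))
    k=np.zeros_like(m); cv2.circle(k,tuple(int(v) for v in near),int(rad),255,-1); m&=k
    cs,_=cv2.findContours(m,cv2.RETR_EXTERNAL,cv2.CHAIN_APPROX_NONE)
    return sorted([x for x in cs if cv2.contourArea(x)>amin],key=cv2.contourArea,reverse=True)
def circ(c,cont,z):
    """world circle through the hull of a contour on plane z"""
    P=np.array([ray(c,p,z)[:2] for p in cv2.convexHull(cont)[:,0]],np.float32)
    (x,y),r=cv2.minEnclosingCircle(P); 
    A=np.c_[2*P,np.ones(len(P))]; s=np.linalg.lstsq(A,(P**2).sum(1),rcond=None)[0]
    return np.round([x,y,r,s[0],s[1],np.sqrt(s[2]+s[0]**2+s[1]**2)],1)
def rigid(A,B):
    A,B=map(np.array,(A,B)); a,b=A.mean(0),B.mean(0); H=(A-a).T@(B-b)
    th=np.arctan2(H[0,1]-H[1,0],H[0,0]+H[1,1]); R=np.array([[np.cos(th),-np.sin(th)],[np.sin(th),np.cos(th)]])
    return th,b-R@a,R
E
python3 - <<'E'
import pickle
from h import *
d=pickle.load(open('c0.pkl','rb'))
for n,pts in dict(top=dict(blue=(333,263),white=(293,253),green=(305,286),cork=(130,292)),scene=dict(blue=(292,235),white=(335,235),green=(316,215),cork=(455,192))).items():
    c=d[n]
    for k,p in pts.items():
        b=blobs(c,k,p,50 if k=='cork' else 24)
        print(n,k,[(cv2.contourArea(x),circ(c,x,4 if k=='cork' else .8).tolist()) for x in b[:2]])
c=d['top']
for n,p in(('top',(481,287)),('scene',(150,242))):
    b=blobs(d[n],'grey',p,80)[0]; q=cv2.boxPoints(cv2.minAreaRect(b)) if n=='top' else cv2.approxPolyDP(b,12,True)[:,0]
    P=np.array([ray(d[n],v,2)[:2] for v in q]);print(n,'mat',P.round(1).tolist(),P.mean(0))
print(d['wrist']['img'].shape)
E
```

```text
top blue [(951.5, [556.3, -33.5, 31.9, 556.2, -33.6, 31.6])]
top white [(426.5, [572.9, 36.9, 32.4, 572.9, 36.9, 32.2])]
top green [(930.0, [516.0, 13.0, 31.2, 515.8, 13.2, 30.8])]
top cork [(4752.5, [497.7, 316.9, 68.4, 497.7, 317.4, 67.6])]
scene blue []
scene white [(124.5, [577.2, 39.5, 31.7, 574.8, 39.1, 29.9])]
scene green []
scene cork [(1926.0, [501.4, 317.6, 70.3, 500.9, 317.7, 68.6])]
top mat [[602.6, -214.4], [657.9, -237.1], [592.1, -407.2], [537.7, -383.1]] [ 597.59721406 -310.43523438]
scene mat [[447.0, -208.0], [437.3, -374.1], [598.9, -383.8], [611.0, -215.7]] [ 523.54062796 -295.40738507]
(480, 640, 3)
```

View pics/wrist0.png

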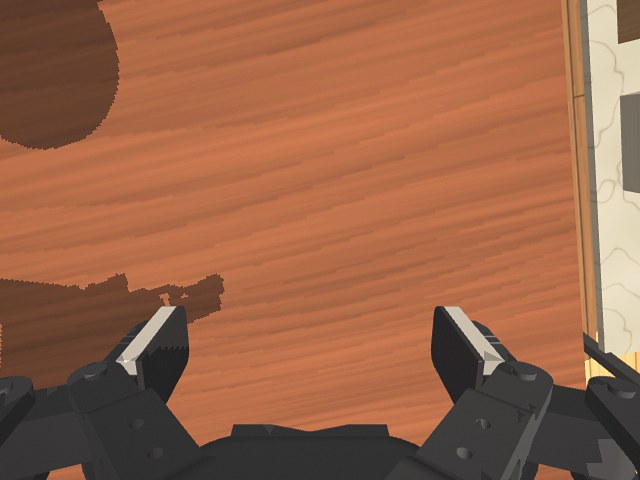

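The wrist view shows only bare desk between the open fingers. The tool's yaw already matches the cradle's axis, so pure translations will do. Next I work out the frame and the target list.

```bash
cat >> h.py <<'E'
from scipy.spatial.transform import Rotation as Ro
def need(X,s=None):
    """shift in tool units (60 mm) from the measured pose to TCP position X"""
    from rig import monitor
    s=s or monitor.sense(); w,x,y,z=s['ee_rot']; R=Ro.from_quat([x,y,z,w])
    return np.round(R.inv().apply(np.array(X)-s['eef_pos'])/60,3)
E
python3 - <<'E'
import pickle
from h import *
from rig import monitor
d=pickle.load(open('c0.pkl','rb'))
P=np.array([ray(d['top'],v,2)[:2] for v in[(435,236),(530,241),(528,339),(432,334)]]);print('mat top',P.round(0).tolist(),P.mean(0))
th,o,R=rigid([(-85,-36),(-85,36),(-135,0)],[(556.3,-33.5),(572.9,36.9),(516,13)])
print('cradle',th,o)
c=d['wrist'];print('cam wrt tcp, tool axes',need(-c['R'].T@c['t'])*60,'axis',need(monitor.sense()['eef_pos']+c['R'][2]*60))
ex=R[:,0]
T=dict(green=(516,13),blue=(556.3,-33.5),white=(572.9,36.9),mat=P.mean(0),trunk=o-30*ex,padgrip=np.array((498.5,317))-30*ex)
for k,v in T.items(): print(k,np.round(v,1),need([*v,100]))
E
```

```text
mat top [[609.0, -216.0], [604.0, -387.0], [431.0, -378.0], [436.0, -209.0]] [ 520.01514902 -297.4506267 ]
cradle -0.23035173432817352 [647.3812583  -17.74586477]
cam wrt tcp, tool axes [  67.26   -1.2  -143.94] axis [-0.266  0.     0.964]
green [516  13] [-8.319 -6.55   2.186]
blue [556.3 -33.5] [-9.151 -7.149  2.186]
white [572.9  36.9] [-9.15  -5.944  2.185]
mat [ 520.  -297.5] [ -9.578 -11.569   2.19 ]
trunk [618.2 -10.9] [-10.068  -6.545   2.185]
padgrip [469.3 323.8] [-6.366 -1.688  2.181]
```

Request:
send_rows(targets=[0,0,0,-0.75,-0.6,0,0,0,0,0,-0.75,-0.6,0,0,0,0,0,-0.75,-0.6,0,0,0,0,0,-0.75,-0.6,0,0,0,0,0,-0.75,-0.6,0,0], newtons=40)

```text
time_s: 0.78
eef_pos: [299.3, 282.2, 231.3]
ee_rot: [0.0, 0.116, 0.993, 0.0]
force: [1.3, 1.4, 0.7]
grip_width: 0.503
grip_force: 0.0
```

Request:
send_rows(targets=[0,0,0,-0.75,-0.6,0,0,0,0,0,-0.75,-0.6,0,0,0,0,0,-0.75,-0.6,0,0,0,0,0,-0.75,-0.6,0,0,0,0,0,-0.75,-0.55,0,0])

```text
time_s: 1.4
eef_pos: [477.5, 57.9, 231.3]
ee_rot: [-0.0, 0.116, 0.993, 0.0]
force: [0.9, 0.6, 0.2]
grip_width: 0.498
grip_force: 0.0
```

Request:
send_rows(targets=[0,0,0,-0.4,-0.3,0.3,0,0,0,0,-0.42,-0.3,0.3,0,0,0,0,0,0,0.6,0,0,0,0,0,0,0,0,0,0,0,0,0,0,0])

```text
time_s: 2.02
eef_pos: [516.6, 13.4, 160.6]
ee_rot: [0.001, 0.116, 0.993, -0.0]
force: [-0.3, 0.8, 0.8]
grip_width: 0.501
grip_force: 0.0
```

```bash
python3 - <<'E'
from h import *
from rig import monitor,eyes
import pickle
s=monitor.sense();print(s['time_s'],s['eef_pos'],s['ee_rot'],s['grip_width'],s['force'])
c=eyes.capture('wrist');pickle.dump(c,open('c1.pkl','wb'));cv2.imwrite('pics/w1.png',c['img'][:,:,::-1])
for k,v in dict(green=(516,13),blue=(556.3,-33.5),white=(572.9,36.9)).items():
    p=proj(c,[*v,.8]); print(k,p.round(),[(cv2.contourArea(x),circ(c,x,.8).tolist()) for x in blobs(c,k,p,58)[:3]],need([*v,20]))
print(proj(c,[516,13,0]))
E
```

```text
2.025 [516.62694441  13.44106652 160.60497379] [ 8.02278309e-04  1.15933403e-01  9.93256663e-01 -6.05372979e-05] 0.5014489760776459 [-0.26471938  0.8107522   0.82100735]
green [310. 220.] [(1671.5, [515.7, 12.7, 32.0, 515.6, 12.7, 31.7])] [ 0.016 -0.01   2.347]
blue [265. 282.] [(945.0, [556.1, -33.9, 32.1, 556.0, -34.1, 31.9]), (159.0, [602.7, -23.5, 10.6, 601.4, -24.2, 8.4])] [-0.816 -0.609  2.349]
white [356. 282.] [(2229.5, [581.2, 39.1, 41.0, 579.8, 40.4, 36.8])] [-0.815  0.596  2.349]
[310.18128662 220.25788789]
```

View pics/w1.png

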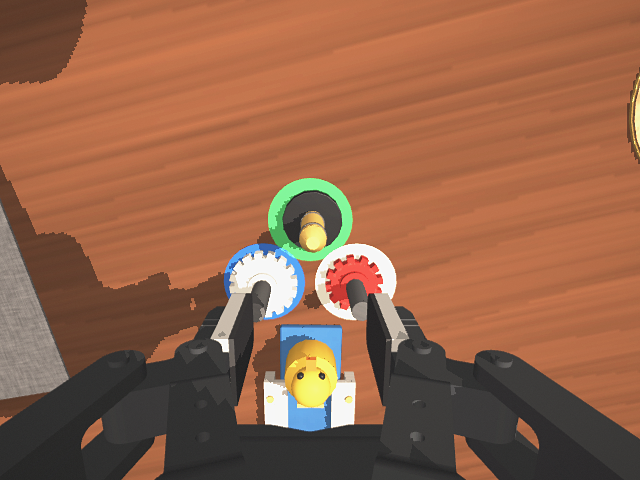

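Wrist view: vise at (312,219), steel cog at (263,282) and red cog at (355,282). The tool is directly over the vise, and the masks agree within 1 mm. Next I grasp the vise.

Request:
send_rows(targets=[0,0,0,0.01,-0.01,0.8,0,0,0,0,0,0,0.8,0,0,0,0,0,0,0.7,0,0,0,0,0,0,0,0,0,0,0,0,0,0,-1])

```text
time_s: 2.7
eef_pos: [516.9, 12.7, 23.5]
ee_rot: [0.002, 0.116, 0.993, -0.0]
force: [0.8, -0.3, 0.5]
grip_width: 0.303
grip_force: 0.0
```

Request:
send_rows(targets=[0,0,0,0,0,0,-1,0,0,0,0,0,0,-1,0,0,0,0,0,0,-1])

```text
time_s: 3.08
eef_pos: [516.9, 12.6, 23.6]
ee_rot: [0.002, 0.116, 0.993, -0.0]
force: [-0.7, 0.5, 8.4]
grip_width: 0.174
grip_force: 38.7
```

```bash
python3 - <<'E'
from h import *
from rig import monitor,eyes
import pickle
c=pickle.load(open('c1.pkl','rb'))
for n,p in dict(green=(516,13,70),blue=(556.3,-33.5,58),white=(572.9,36.9,58)).items(): print(n,proj(c,p).round())
# mat frame: tool-axis shift from here to mat spots
s=monitor.sense();print(s['eef_pos'],s['grip_width'],s['grip_force'],s['force'])
m=np.array([520,-297.5])
for k in(-55,0,55): 
    X=m+k*np.array([.973,-.231]); print(k,X,need([*X,100]))
E
```

```text
green [310. 246.]
blue [255. 313.]
white [365. 314.]
[516.92499231  12.64396245  23.61453736] 0.17363772792767 38.745861915667774 [-0.65378429  0.51152432  8.3904134 ]
-55 [ 466.485 -284.795] [-0.331 -5.017 -1.273]
0 [ 520.  -297.5] [-1.247 -5.018 -1.269]
55 [ 573.515 -310.205] [-2.164 -5.018 -1.265]
```

Request:
send_rows(targets=[0,0,0,0,0,-0.4,-1,0,0,0,0,0,-0.6,-1,0,0,0,0,0,-0.6,-1,0,0,0,-0.05,-0.5,0,-1,0,0,0,-0.06,-0.8,0,-1])

```text
time_s: 3.7
eef_pos: [504.2, -64.9, 119.0]
ee_rot: [0.001, 0.115, 0.993, -0.0]
force: [0.6, -0.5, -1.3]
grip_width: 0.175
grip_force: 39.2
```

Request:
send_rows(targets=[0,0,0,-0.06,-0.8,0,-1,0,0,0,-0.06,-0.8,0,-1,0,0,0,-0.05,-0.8,0,-1,0,0,0,-0.03,-0.8,0,-1,0,0,0,-0.02,-0.5,0,-1])

```text
time_s: 4.32
eef_pos: [465.1, -285.8, 118.5]
ee_rot: [0.001, 0.117, 0.993, -0.001]
force: [0.9, 0.1, -1.0]
grip_width: 0.179
grip_force: 39.1
```

Request:
send_rows(targets=[0,0,0,0,0,0.5,-1,0,0,0,0,0,0.6,-1,0,0,0,0,0,0.36,-1,0,0,0,0,0,0.08,-1,0,0,0,0,0,0,-1])

```text
time_s: 4.95
eef_pos: [465.9, -283.9, 26.3]
ee_rot: [0.001, 0.116, 0.993, -0.0]
force: [0.7, -1.3, -1.6]
grip_width: 0.175
grip_force: 39.2
```

Request:
send_rows(targets=[0,0,0,0,0,0.01,-1,0,0,0,0,0,0,-0.4,0,0,0,0,0,0,0,0,0,0,0,0,-0.4,0,0,0,0,0,0,-0.6,0])

```text
time_s: 5.58
eef_pos: [465.1, -283.3, 84.4]
ee_rot: [-0.001, 0.116, 0.993, 0.001]
force: [0.7, 0.2, 0.4]
grip_width: 0.5
grip_force: 0.0
```

Request:
send_rows(targets=[0,0,0,0,0,-0.5,0,0,0,0,-0.1,0.8,0,0,0,0,0,-0.1,0.8,0,0,0,0,0,-0.1,0.8,0,0,0,0,0,-0.1,0.8,0,0])

```text
time_s: 6.2
eef_pos: [533.6, -100.9, 114.5]
ee_rot: [0.0, 0.116, 0.993, -0.0]
force: [0.5, -0.6, -1.0]
grip_width: 0.503
grip_force: 0.0
```

Request:
send_rows(targets=[0,0,0,-0.05,0.7,0,0,0,0,0,-0.05,0.5,0,0,0,0,0,0,0,0,0,0,0,0,0,0,0,0])

```text
time_s: 6.7
eef_pos: [555.5, -34.3, 114.2]
ee_rot: [-0.0, 0.116, 0.993, -0.0]
force: [-0.5, -0.4, 0.1]
grip_width: 0.502
grip_force: 0.0
```

```bash
python3 - <<'E'
from h import *
from rig import monitor,eyes
s=monitor.sense();print(s['time_s'],s['eef_pos'])
print(need([556.1,-33.8,23]))
c=eyes.capture('wrist');cv2.imwrite('pics/w2.png',c['img'][:,:,::-1])
print(proj(c,[556.1,-33.8,58]),proj(c,[572.9,36.9,58]))
E
```

```text
6.7 [555.47429451 -34.25024792 114.24610466]
[-0.009  0.01   1.521]
[312.75379839 265.80395946] [453.48187375 266.05044706]
```

View pics/w2.png

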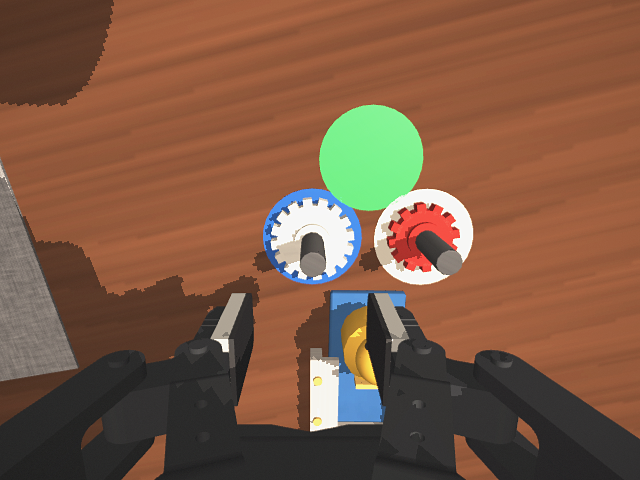

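The steel arbor's top is at (313,265), where it was predicted, and the red one's is at (452,263). Next I grasp the steel cog.

Request:
send_rows(targets=[0,0,0,0,0.01,0.6,0,0,0,0,0,0,0.6,0,0,0,0,0,0,0.32,0,0,0,0,0,0,0,-1,0,0,0,0,0,0,-1])

```text
time_s: 7.38
eef_pos: [556.2, -33.7, 24.0]
ee_rot: [0.001, 0.117, 0.993, -0.0]
force: [-0.3, 0.0, -0.6]
grip_width: 0.152
grip_force: 38.9
```

Request:
send_rows(targets=[0,0,0,0,0,0,-1,0,0,0,0,0,0,-1,0,0,0,0,0,-0.3,-1,0,0,0,0,0,-0.6,-1,0,0,0,0,0,-0.6,-1])

```text
time_s: 8.0
eef_pos: [555.8, -33.1, 115.5]
ee_rot: [0.0, 0.116, 0.993, -0.0]
force: [0.5, 0.5, -1.8]
grip_width: 0.151
grip_force: 39.0
```

Request:
send_rows(targets=[0,0,0,-0.05,-0.5,0,-1,0,0,0,-0.08,-0.8,0,-1,0,0,0,-0.08,-0.8,0,-1,0,0,0,-0.08,-0.8,0,-1,0,0,0,-0.08,-0.8,0,-1])

```text
time_s: 8.62
eef_pos: [525.9, -255.8, 114.6]
ee_rot: [0.001, 0.116, 0.993, -0.0]
force: [0.5, -0.3, -1.4]
grip_width: 0.154
grip_force: 39.2
```

Request:
send_rows(targets=[0,0,0,-0.06,-0.7,0,-1,0,0,0,0,0,0.5,-1,0,0,0,0,0,0.6,-1,0,0,0,0,0,0.34,-1,0,0,0,0,0,0,-1])

```text
time_s: 9.25
eef_pos: [519.7, -295.7, 26.8]
ee_rot: [-0.001, 0.116, 0.993, 0.0]
force: [-0.1, -0.4, -1.9]
grip_width: 0.148
grip_force: 40.7
```

Request:
send_rows(targets=[0,0,0,0,0,0.01,-1,0,0,0,0,0,0,-0.4,0,0,0,0,0,0,0,0,0,0,0,0,-0.4,0,0,0,0,0,0,-0.6,0])

```text
time_s: 9.88
eef_pos: [519.6, -295.6, 86.4]
ee_rot: [-0.001, 0.116, 0.993, 0.0]
force: [0.6, -0.2, -0.9]
grip_width: 0.499
grip_force: 0.0
```

Request:
send_rows(targets=[0,0,0,0,0,-0.5,0,0,0,0,0.06,0.8,0,0,0,0,0,0.06,0.8,0,0,0,0,0,0.06,0.8,0,0,0,0,0,0.06,0.8,0,0])

```text
time_s: 10.5
eef_pos: [550.5, -104.3, 116.6]
ee_rot: [0.0, 0.116, 0.993, -0.0]
force: [-0.4, 0.3, 0.2]
grip_width: 0.498
grip_force: 0.0
```

Request:
send_rows(targets=[0,0,0,0.06,0.8,0,0,0,0,0,0.06,0.8,0,0,0,0,0,0.06,0.5,0,0,0,0,0,0,0.3,0,0,0,0,0,0,0,0,0])

```text
time_s: 11.12
eef_pos: [573.2, 37.1, 116.2]
ee_rot: [0.0, 0.116, 0.993, -0.0]
force: [1.3, -0.5, -0.3]
grip_width: 0.5
grip_force: 0.0
```

```bash
python3 - <<'E'
from h import *
from rig import monitor,eyes
s=monitor.sense();print(s['time_s'],s['eef_pos'],s['grip_width'])
print(need([572.9,36.9,24]))
E
```

```text
11.125 [573.19799966  37.13252136 116.24542637] 0.5003969726229994
[ 0.005 -0.005  1.537]
```

Request:
send_rows(targets=[0,0,0,0,0,0.6,0,0,0,0,0,0,0.6,0,0,0,0,0,0,0.33,0,0,0,0,0,0,0,-1,0,0,0,0,0,0,-1])

```text
time_s: 11.75
eef_pos: [573.5, 36.0, 25.3]
ee_rot: [0.001, 0.117, 0.993, -0.0]
force: [-0.2, 0.4, -1.8]
grip_width: 0.154
grip_force: 38.9
```

Request:
send_rows(targets=[0,0,0,0,0,0,-1,0,0,0,0,0,0,-1,0,0,0,0,0,-0.3,-1,0,0,0,0,0,-0.6,-1,0,0,0,0,0,-0.6,-1])

```text
time_s: 12.38
eef_pos: [573.0, 36.9, 116.7]
ee_rot: [0.001, 0.116, 0.993, -0.0]
force: [0.9, 0.1, -2.0]
grip_width: 0.148
grip_force: 39.0
```

Request:
send_rows(targets=[0,0,0,0,-0.6,0,-1,0,0,0,0,-0.9,0,-1,0,0,0,-0.2,-0.9,0,-1,0,0,0,-0.3,-0.8,0,-1,0,0,0,-0.3,-0.8,0,-1])

```text
time_s: 13.0
eef_pos: [564.5, -209.6, 116.0]
ee_rot: [0.001, 0.116, 0.993, -0.0]
force: [-0.1, 0.2, -1.2]
grip_width: 0.151
grip_force: 39.1
```

Request:
send_rows(targets=[0,0,0,-0.3,-0.8,0,-1,0,0,0,-0.24,-0.6,0,-1,0,0,0,0,-0.23,0,-1,0,0,0,0,0,0.5,-1,0,0,0,0,0,0.6,-1])

```text
time_s: 13.62
eef_pos: [573.6, -310.0, 49.1]
ee_rot: [0.001, 0.116, 0.993, -0.0]
force: [-0.2, -0.5, -1.5]
grip_width: 0.154
grip_force: 39.2
```

Request:
send_rows(targets=[0,0,0,0,0,0.34,-1,0,0,0,0,0,0,-1])

```text
time_s: 13.88
eef_pos: [573.2, -309.8, 27.8]
ee_rot: [-0.0, 0.116, 0.993, 0.0]
force: [-0.7, 0.3, -1.6]
grip_width: 0.149
grip_force: 40.8
```

Request:
send_rows(targets=[0,0,0,0,0,0.01,-1,0,0,0,0,0,0,-0.4,0,0,0,0,0,0,0,0,0,0,0,0,-0.4,0,0,0,0,0,0,-0.6,0])

```text
time_s: 14.5
eef_pos: [572.8, -310.2, 87.5]
ee_rot: [-0.001, 0.116, 0.993, 0.0]
force: [0.8, 0.2, 0.5]
grip_width: 0.499
grip_force: 0.0
```

Request:
send_rows(targets=[0,0,0,0,0,-0.6,0.45,0,0,0,0.08,0.8,0,0.45,0,0,0,0.08,0.8,0,0.45,0,0,0,0.08,0.8,0,0.45,0,0,0,0.08,0.8,0,0.45])

```text
time_s: 15.12
eef_pos: [599.0, -117.7, 123.8]
ee_rot: [0.0, 0.116, 0.993, -0.0]
force: [0.4, -0.3, -0.1]
grip_width: 0.726
grip_force: 0.0
```

Request:
send_rows(targets=[0,0,0,0.05,0.8,0,0.45,0,0,0,0.05,0.6,0,0.45,0,0,0,0,0.4,0,0.45,0,0,0,0,0,0,0.45])

```text
time_s: 15.62
eef_pos: [618.1, -11.4, 123.6]
ee_rot: [0.0, 0.115, 0.993, -0.0]
force: [0.6, -0.6, -0.0]
grip_width: 0.727
grip_force: 0.0
```

```bash
python3 - <<'E'
from h import *
from rig import monitor,eyes
s=monitor.sense();print(s['time_s'],s['eef_pos'],s['grip_width'],need([618.2,-10.9,19]))
c=eyes.capture('wrist');cv2.imwrite('pics/w3.png',c['img'][:,:,::-1])
print(proj(c,[618.2,-10.9,74]),[proj(c,np.r_[np.array([647.4,-17.7])+np.array([[.9736,.228],[-.228,.9736]])@v,8]).round().tolist() for v in[(-50,25),(-50,-25)]])
t=eyes.capture('top');cv2.imwrite('pics/t3.png',t['img'][200:360,400:560,::-1].repeat(3,0).repeat(3,1))
E
```

```text
15.625 [618.12077202 -11.35877701 123.61551098] 0.7266354536280906 [1.000e-03 8.000e-03 1.744e+00]
[312.59518521 269.00288763] [[351.0, 206.0], [273.0, 206.0]]
```

View pics/w3.png

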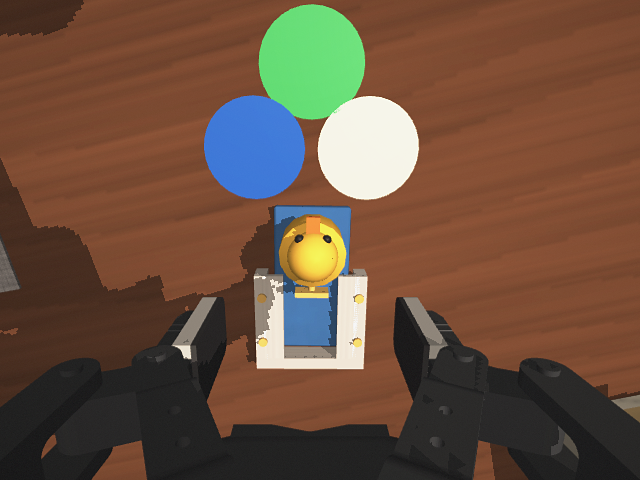

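View pics/t3.png

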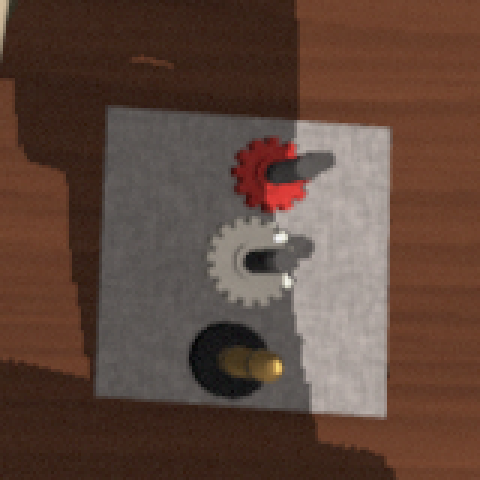

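All three stand on the mat (red, steel and vise in a column, all inside the edges). The chick's plinth front corners at (274,207) and (351,206) match the prediction. Next I grip the trunk.

Request:
send_rows(targets=[0,0,0,0,0.008,0.6,0.45,0,0,0,0,0,0.6,0.45,0,0,0,0,0,0.4,0.45,0,0,0,0,0,0.16,0.45,0,0,0,0,0,0,-1])

```text
time_s: 16.35
eef_pos: [618.1, -12.9, 17.8]
ee_rot: [-0.0, 0.117, 0.993, -0.0]
force: [-0.1, -0.7, 0.4]
grip_width: 0.53
grip_force: 0.0
```

Request:
send_rows(targets=[0,0,0,0,0,0,-1,0,0,0,0,0,0,-1,0,0,0,0,0,0,-1])

```text
time_s: 16.73
eef_pos: [618.6, -12.6, 18.8]
ee_rot: [0.001, 0.116, 0.993, -0.0]
force: [-0.9, -1.0, 6.3]
grip_width: 0.432
grip_force: 40.8
```

Request:
send_rows(targets=[0,0,0,0.1,0,0,-1,0,0,0,0.25,0,0,-1,0,0,0,0.3,0,0,-1,0,0,0,0.3,0,0,-1,0,0,0,0.18,0,0,-1])

```text
time_s: 17.35
eef_pos: [552.6, 3.4, 18.7]
ee_rot: [0.002, 0.116, 0.993, -0.0]
force: [4.2, -2.3, 10.3]
grip_width: 0.432
grip_force: 42.3
```

Request:
send_rows(targets=[0,0,0,0,0,0,-1,0,0,0,0,0,-0.3,-1,0,0,0,0,0,-0.6,-1,0,0,0,0,0,0,-1])

```text
time_s: 17.85
eef_pos: [553.1, 3.3, 74.3]
ee_rot: [0.002, 0.116, 0.993, -0.0]
force: [0.4, 0.5, -1.3]
grip_width: 0.433
grip_force: 40.7
```

```bash
python3 - <<'E'
from h import *
from rig import monitor,eyes
s=monitor.sense();print(s['time_s'],s['eef_pos'],s['force'],s['wrist_torque'])
# chick origin is 30 mm along +cradle x from grasp
print(need([499-29.2,317.2+6.85,24]))
c=eyes.capture('wrist');cv2.imwrite('pics/w4.png',c['img'][:,:,::-1])
E
```

```text
17.85 [553.13072406   3.34423735  74.2943623 ] [ 0.38741905  0.51716271 -1.3032912 ] [-0.01787858  0.03622477  0.08615176]
[2.587 4.881 0.828]
```

View pics/w4.png

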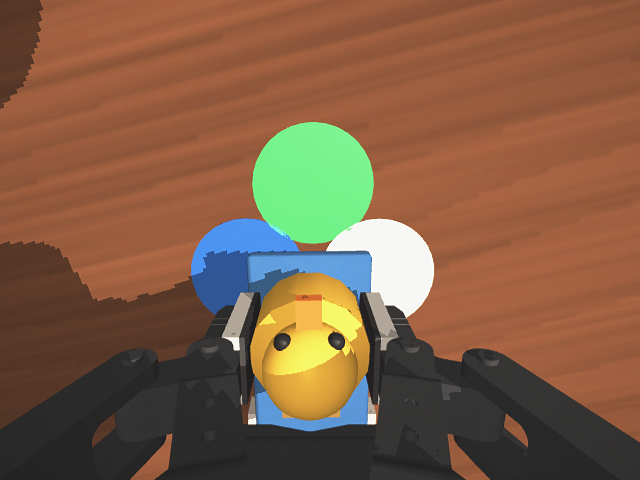

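The chick is lifted out, level and square between the fingers at (310,345). Next I carry it to the pad.

Request:
send_rows(targets=[0,0,0,0.2,0.4,0,-1,0,0,0,0.4,0.75,0,-1,0,0,0,0.4,0.75,0,-1,0,0,0,0.4,0.75,0,-1,0,0,0,0.4,0.75,0,-1])

```text
time_s: 18.52
eef_pos: [492.7, 228.2, 70.6]
ee_rot: [-0.001, 0.116, 0.993, -0.0]
force: [0.6, -0.6, -0.8]
grip_width: 0.431
grip_force: 40.7
```

Request:
send_rows(targets=[0,0,0,0.4,0.75,0,-1,0,0,0,0.3,0.5,0,-1,0,0,0,0.08,0.23,0,-1,0,0,0,0,0,0.4,-1,0,0,0,0,0,0,-1])

```text
time_s: 19.15
eef_pos: [468.1, 323.0, 45.8]
ee_rot: [-0.002, 0.116, 0.993, -0.001]
force: [0.0, -0.1, -0.9]
grip_width: 0.436
grip_force: 40.7
```

```bash
python3 - <<'E'
from h import *
from rig import monitor,eyes
s=monitor.sense();print(s['time_s'],s['eef_pos'])
print(need([499-29.2,317.2+6.85,23.3]))
for n in('wrist','scene'):
    c=eyes.capture(n);cv2.imwrite(f'pics/{n}5.png',c['img'][:,:,::-1])
E
```

```text
19.15 [468.06138256 322.96216815  45.79228824]
[-0.025  0.025  0.375]
```

View pics/wrist5.png

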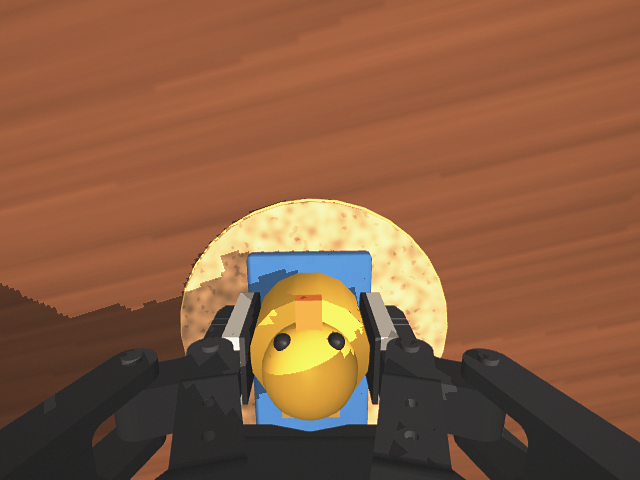

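The plinth is centred over the pad (plinth 248–371 against pad 181–447 in columns). Next I lower, release and rise.

Request:
send_rows(targets=[0,0,0,-0.02,0.02,0.3,-1,0,0,0,0,0,0.07,-1,0,0,0,0,0,0,-1,0,0,0,0,0,0.01,-1,0,0,0,0,0,0,0])

```text
time_s: 19.88
eef_pos: [470.7, 325.0, 25.3]
ee_rot: [0.0, 0.116, 0.993, 0.0]
force: [0.3, -0.0, 0.3]
grip_width: 0.501
grip_force: 0.0
```

Request:
send_rows(targets=[0,0,0,0,0,0,0.45,0,0,0,0,0,0,0.45,0,0,0,0,0,-0.5,0.45,0,0,0,0,0,-0.7,0.45,0,0,0,0,0,-0.7,0.45])

```text
time_s: 20.5
eef_pos: [470.3, 324.9, 140.2]
ee_rot: [-0.0, 0.116, 0.993, -0.0]
force: [0.3, -0.1, -0.1]
grip_width: 0.722
grip_force: 0.0
```

Request:
send_rows(targets=[0,0,0,0.3,-0.9,0,0,0,0,0,0.3,-0.9,0,0,0,0,0,0.2,-0.9,0,0,0,0,0,0,-0.9,0,0,0,0,0,0,0,0,0])

```text
time_s: 21.12
eef_pos: [373.6, 123.7, 139.2]
ee_rot: [0.0, 0.118, 0.993, -0.0]
force: [0.3, 0.9, -0.1]
grip_width: 0.495
grip_force: 0.0
```

```bash
python3 - <<'E'
from h import *
from rig import monitor,eyes
s=monitor.sense();print(s['time_s'],s['eef_pos'],s['grip_width'])
t=eyes.capture('top')
cv2.imwrite('pics/t6.png',cv2.resize(t['img'][220:360,60:200,::-1],(560,560)))
print('pad',[circ(t,x,4).tolist() for x in blobs(t,'cork',(130,292),60)[:1]])
for x in blobs(t,'blue',(130,292),45,30):
    q=cv2.minAreaRect(x);print('plinth',ray(t,q[0],12).round(1),q,cv2.contourArea(x))
for k in(-55,): pass
print('red',need([573.2,-309.8,110]))
E
```

```text
21.125 [373.56081333 123.71623447 139.2475108 ] 0.49473240718312406
pad [[496.2, 317.9, 69.5, 497.4, 317.7, 67.5]]
plinth [500.  317.4  12. ] ((127.83812713623047, 290.0243225097656), (27.955785751342773, 57.906036376953125), 15.422160148620605) 1034.5
red [-4.918 -6.272  0.491]
```

View pics/t6.png

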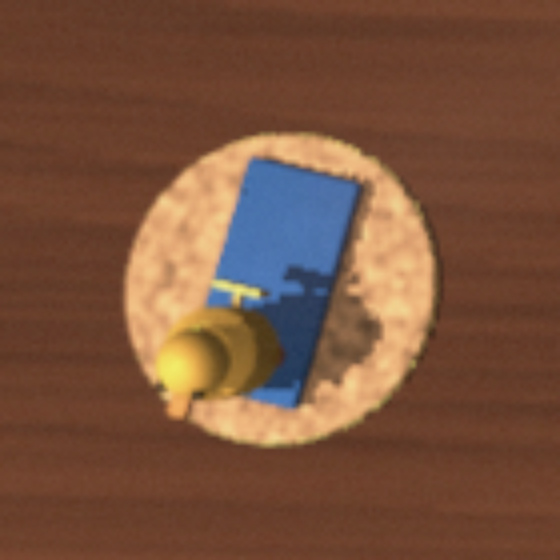

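The chick stands upright with its plinth centre within about 3 mm of the pad's centre. Now I fetch the red cog.

Request:
send_rows(targets=[0,0,0,-0.55,-0.7,0,0,0,0,0,-0.55,-0.7,0,0,0,0,0,-0.55,-0.7,0,0,0,0,0,-0.55,-0.7,0,0,0,0,0,-0.55,-0.7,0,0])

```text
time_s: 21.8
eef_pos: [487.5, -117.3, 138.8]
ee_rot: [0.0, 0.115, 0.993, 0.0]
force: [0.6, 0.3, 0.1]
grip_width: 0.501
grip_force: 0.0
```

Request:
send_rows(targets=[0,0,0,-0.55,-0.7,0,0,0,0,0,-0.55,-0.7,0,0,0,0,0,-0.55,-0.7,0,0,0,0,0,-0.52,-0.67,0,0,0,0,0,0,0,0,0])

```text
time_s: 22.42
eef_pos: [575.7, -309.8, 137.4]
ee_rot: [-0.0, 0.117, 0.993, 0.0]
force: [-0.2, -0.3, -0.5]
grip_width: 0.497
grip_force: 0.0
```

```bash
python3 - <<'E'
from h import *
from rig import monitor,eyes
s=monitor.sense();print(s['time_s'],s['eef_pos'],s['grip_width'])
print('red',need([573.2,-310,27.3]))
E
```

```text
22.425 [ 575.72975517 -309.80141441  137.41176283] 0.49678791010105894
red [ 0.04  -0.013  1.835]
```

Request:
send_rows(targets=[0,0,0,0.03,-0.01,0.6,0,0,0,0,0,0,0.7,0,0,0,0,0.01,0,0.53,0,0,0,0,0,0,0,0,0,0,0,0,0,0,-1])

```text
time_s: 23.05
eef_pos: [573.0, -308.0, 30.7]
ee_rot: [0.001, 0.116, 0.993, -0.001]
force: [-0.1, -0.1, 0.7]
grip_width: 0.302
grip_force: 0.0
```

Request:
send_rows(targets=[0,0,0,0,0,0,-1,0,0,0,0,0,0,-1,0,0,0,0,0,0,-1,0,0,0,0,0,-0.5,-1,0,0,0,0,0,-0.7,-1])

```text
time_s: 23.68
eef_pos: [571.3, -307.9, 101.1]
ee_rot: [-0.001, 0.116, 0.993, 0.001]
force: [0.8, 0.1, -1.3]
grip_width: 0.146
grip_force: 39.3
```

Request:
send_rows(targets=[0,0,0,0.2,0.5,-0.3,-1,0,0,0,0.3,0.8,0,-1,0,0,0,0.3,0.8,0,-1,0,0,0,0.3,0.8,0,-1,0,0,0,0.24,0.8,0,-1])

```text
time_s: 24.3
eef_pos: [544.3, -72.2, 119.4]
ee_rot: [0.0, 0.116, 0.993, -0.0]
force: [-0.4, 0.3, -1.0]
grip_width: 0.148
grip_force: 39.4
```

Request:
send_rows(targets=[0,0,0,0,0.8,0,-1,0,0,0,0,0.7,0,-1,0,0,0,0,0.42,0,-1,0,0,0,0,0,0,-1])

```text
time_s: 24.8
eef_pos: [571.4, 39.7, 119.2]
ee_rot: [-0.0, 0.115, 0.993, 0.0]
force: [0.0, -1.1, -2.3]
grip_width: 0.146
grip_force: 39.3
```

```bash
python3 - <<'E'
from h import *
from rig import monitor,eyes
s=monitor.sense();print(s['time_s'],s['eef_pos'],s['grip_width'])
print('white',need([573.1,36.8,25.3]))
E
```

```text
24.8 [571.40386649  39.66813716 119.16310461] 0.1460819008646579
white [-0.038 -0.04   1.564]
```

Request:
send_rows(targets=[0,0,0,-0.04,-0.04,0.3,-1,0,0,0,0,0,0.6,-1,0,0,0,0,0,0.5,-1,0,0,0,0,0,0.1,-1,0,0,0,0,0,0,-1])

```text
time_s: 25.42
eef_pos: [572.8, 34.1, 28.6]
ee_rot: [-0.001, 0.117, 0.993, -0.0]
force: [0.7, 0.6, -2.2]
grip_width: 0.147
grip_force: 39.6
```

Request:
send_rows(targets=[0,0,0,0,0,0.02,-1,0,0,0,0,0,0,-1])

```text
time_s: 25.68
eef_pos: [573.0, 34.2, 28.4]
ee_rot: [-0.0, 0.117, 0.993, -0.0]
force: [-5.8, -1.8, 9.9]
grip_width: 0.149
grip_force: 40.9
```

Request:
send_rows(targets=[0,0,0,0,0,0,-0.4,0,0,0,0,0,0,0,0,0,0,0,0,-0.4,0,0,0,0,0,0,-0.6,0,0,0,0,0,0,-0.5,0])

```text
time_s: 26.3
eef_pos: [573.3, 35.2, 118.9]
ee_rot: [0.0, 0.116, 0.993, 0.0]
force: [0.0, -0.8, -0.3]
grip_width: 0.498
grip_force: 0.0
```

Request:
send_rows(targets=[0,0,0,-0.06,-0.8,0,0,0,0,0,-0.06,-0.8,0,0,0,0,0,-0.06,-0.8,0,0,0,0,0,-0.06,-0.8,0,0,0,0,0,-0.06,-0.8,0,0])

```text
time_s: 26.92
eef_pos: [534.9, -204.0, 117.7]
ee_rot: [0.0, 0.116, 0.993, 0.0]
force: [1.8, -0.0, -0.8]
grip_width: 0.503
grip_force: 0.0
```

Request:
send_rows(targets=[0,0,0,-0.06,-0.8,0,0,0,0,0,-0.05,-0.75,0,0,0,0,0,0,0,0,0,0,0,0,0,0,0,0])

```text
time_s: 27.42
eef_pos: [520.3, -293.7, 117.5]
ee_rot: [-0.0, 0.116, 0.993, 0.0]
force: [-0.6, 0.7, -1.1]
grip_width: 0.499
grip_force: 0.0
```

```bash
python3 - <<'E'
from h import *
from rig import monitor,eyes
s=monitor.sense();print(s['time_s'],s['eef_pos'],s['grip_width'])
print('steel',need([519.7,-295.7,27]))
E
```

```text
27.425 [ 520.29355584 -293.68913434  117.54518911] 0.4992659370837535
steel [ 1.000e-03 -3.600e-02  1.509e+00]
```

Request:
send_rows(targets=[0,0,0,0,-0.035,0.5,0,0,0,0,0,0,0.6,0,0,0,0,0,0,0.41,0,0,0,0,0,0,0,0,0,0,0,0,0,0,-1])

```text
time_s: 28.05
eef_pos: [520.6, -296.1, 28.5]
ee_rot: [0.001, 0.116, 0.993, -0.0]
force: [0.2, -0.2, -0.1]
grip_width: 0.299
grip_force: 0.0
```

Request:
send_rows(targets=[0,0,0,0,0,0,-1,0,0,0,0,0,0,-1,0,0,0,0,0,0,-1,0,0,0,0,0,0,-1])

```text
time_s: 28.55
eef_pos: [520.6, -296.5, 28.8]
ee_rot: [0.001, 0.116, 0.993, -0.0]
force: [0.5, 1.9, 6.7]
grip_width: 0.152
grip_force: 39.3
```

Request:
send_rows(targets=[0,0,0,0,0,-0.4,-1,0,0,0,0,0,-0.6,-1,0,0,0,0,0.3,-0.5,-1,0,0,0,0.08,0.8,0,-1,0,0,0,0.08,0.8,0,-1])

```text
time_s: 29.18
eef_pos: [536.8, -182.1, 117.8]
ee_rot: [0.0, 0.117, 0.993, -0.0]
force: [0.5, 0.8, -2.1]
grip_width: 0.15
grip_force: 39.2
```

Request:
send_rows(targets=[0,0,0,0.08,0.8,0,-1,0,0,0,0.08,0.8,0,-1,0,0,0,0.08,0.6,0,-1,0,0,0,0.02,0.29,0,-1,0,0,0,0,0,0,-1])

```text
time_s: 29.8
eef_pos: [556.2, -33.9, 117.4]
ee_rot: [0.0, 0.116, 0.993, -0.0]
force: [-0.6, 0.2, -0.7]
grip_width: 0.148
grip_force: 39.1
```

```bash
python3 - <<'E'
from h import *
from rig import monitor,eyes
s=monitor.sense();print(s['time_s'],s['eef_pos'],s['grip_width'])
print('blue',need([556.2,-33.7,25.5]))
E
```

```text
29.8 [556.21407998 -33.9261771  117.43348455] 0.1477101457080429
blue [1.000e-03 4.000e-03 1.532e+00]
```

Request:
send_rows(targets=[0,0,0,0,0,0.5,-1,0,0,0,0,0,0.6,-1,0,0,0,0,0,0.35,-1,0,0,0,0,0,0.05,-1,0,0,0,0,0,0,-1])

```text
time_s: 30.42
eef_pos: [556.4, -35.1, 27.9]
ee_rot: [0.0, 0.117, 0.993, -0.0]
force: [-0.4, -0.2, -1.7]
grip_width: 0.149
grip_force: 40.1
```

Request:
send_rows(targets=[0,0,0,0,0,0.01,-1,0,0,0,0,0,0,-1])

```text
time_s: 30.68
eef_pos: [556.3, -34.3, 27.2]
ee_rot: [0.0, 0.116, 0.993, -0.0]
force: [0.2, -0.0, -1.3]
grip_width: 0.148
grip_force: 40.1
```

Request:
send_rows(targets=[0,0,0,0,0,0.01,-1,0,0,0,0,0,0,-0.4,0,0,0,0,0,0,0,0,0,0,0,0,-0.4,0,0,0,0,0,0,-0.6,0])

```text
time_s: 31.3
eef_pos: [555.6, -34.1, 86.2]
ee_rot: [-0.001, 0.116, 0.993, 0.0]
force: [0.5, 0.1, -0.6]
grip_width: 0.501
grip_force: 0.0
```

Request:
send_rows(targets=[0,0,0,0,0,-0.5,0,0,0,0,0.09,-0.8,0,0,0,0,0,0.09,-0.8,0,0,0,0,0,0.09,-0.8,0,0,0,0,0,0.09,-0.8,0,0])

```text
time_s: 31.92
eef_pos: [490.2, -217.5, 116.3]
ee_rot: [0.0, 0.116, 0.993, -0.0]
force: [1.6, 0.5, -0.3]
grip_width: 0.501
grip_force: 0.0
```

Request:
send_rows(targets=[0,0,0,0.1,-0.8,0,0,0,0,0,0.05,-0.4,0,0,0,0,0,0,0,0,0,0,0,0,0,0,0,0])

```text
time_s: 32.42
eef_pos: [465.7, -283.3, 116.1]
ee_rot: [-0.0, 0.116, 0.993, 0.0]
force: [0.4, 0.2, -0.2]
grip_width: 0.506
grip_force: 0.0
```

```bash
python3 - <<'E'
from h import *
from rig import monitor,eyes
s=monitor.sense();print(s['time_s'],s['eef_pos'],s['grip_width'])
print('vise',need([465.5,-283.7,26.5]))
E
```

```text
32.425 [ 465.6633664  -283.28129516  116.10454961] 0.5058299414451155
vise [ 1.000e-03 -8.000e-03  1.493e+00]
```

Request:
send_rows(targets=[0,0,0,0,-0.008,0.5,0,0,0,0,0,0,0.6,0,0,0,0,0,0,0.39,0,0,0,0,0,0,0,0,0,0,0,0,0,0,-1])

```text
time_s: 33.05
eef_pos: [466.1, -284.4, 27.8]
ee_rot: [0.001, 0.116, 0.993, -0.0]
force: [-0.3, 0.3, -0.3]
grip_width: 0.3
grip_force: 0.0
```

Request:
send_rows(targets=[0,0,0,0,0,0,-1,0,0,0,0,0,0,-1,0,0,0,0,0,0,-1,0,0,0,0,0,0,-1])

```text
time_s: 33.55
eef_pos: [466.0, -284.7, 27.9]
ee_rot: [0.001, 0.116, 0.993, -0.0]
force: [0.9, 2.7, 7.2]
grip_width: 0.176
grip_force: 39.3
```

Request:
send_rows(targets=[0,0,0,0,0,-0.4,-1,0,0,0,0,0,-0.6,-1,0,0,0,0.06,0.4,-0.5,-1,0,0,0,0.1,0.8,0,-1,0,0,0,0.1,0.8,0,-1])

```text
time_s: 34.17
eef_pos: [477.8, -163.1, 117.2]
ee_rot: [0.0, 0.117, 0.993, -0.0]
force: [-0.8, -0.2, -1.3]
grip_width: 0.178
grip_force: 39.1
```

Request:
send_rows(targets=[0,0,0,0.05,0.8,0,-1,0,0,0,0,0.8,0,-1,0,0,0,0,0.8,0,-1,0,0,0,0,0.6,0,-1,0,0,0,0,0,0,-1])

```text
time_s: 34.8
eef_pos: [516.5, 13.6, 116.8]
ee_rot: [0.0, 0.115, 0.993, 0.0]
force: [-0.4, -0.1, -1.8]
grip_width: 0.181
grip_force: 39.3
```

```bash
python3 - <<'E'
from h import *
from rig import monitor,eyes
s=monitor.sense();print(s['time_s'],s['eef_pos'],s['grip_width'])
print('green',need([516.3,12.8,25.5]))
E
```

```text
34.8 [516.47239586  13.5919773  116.81994545] 0.18052425000826555
green [-0.    -0.014  1.522]
```

Rest height should be about 25.9 here. I lower the vise in steps.

Request:
send_rows(targets=[0,0,0,0,-0.01,0.5,-1,0,0,0,0,0,0.6,-1,0,0,0,0,0,0.35,-1,0,0,0,0,0,0.06,-1,0,0,0,0,0,0,-1])

```text
time_s: 35.42
eef_pos: [516.2, 10.3, 26.4]
ee_rot: [-0.0, 0.117, 0.993, -0.0]
force: [-0.8, 0.2, -1.2]
grip_width: 0.18
grip_force: 39.3
```

Request:
send_rows(targets=[0,0,0,0,0,0.01,-1,0,0,0,0,0,0,-1,0,0,0,0,0,0,-0.4,0,0,0,0,0,0,0,0,0,0,0,0,0,0])

```text
time_s: 36.05
eef_pos: [516.3, 11.2, 25.5]
ee_rot: [0.0, 0.116, 0.993, 0.0]
force: [-0.9, 0.9, 0.1]
grip_width: 0.502
grip_force: 0.0
```

Request:
send_rows(targets=[0,0,0,0,0,-0.4,0,0,0,0,0,0,-0.8,0,0,0,0,0,0,-0.8,0,0,0,0,0,0,-0.5,0,0,0,0,0,0,0,0])

```text
time_s: 36.67
eef_pos: [517.2, 11.0, 177.5]
ee_rot: [0.002, 0.116, 0.993, -0.0]
force: [-0.3, -0.1, -0.5]
grip_width: 0.502
grip_force: 0.0
```

```bash
python3 - <<'E'
from h import *
from rig import monitor,eyes
s=monitor.sense();print(s['time_s'],s['eef_pos'],s['grip_width'])
c=eyes.capture('wrist');cv2.imwrite('pics/w7.png',c['img'][:,:,::-1])
for k,v,h in(('green',(516,13),70),('blue',(556.2,-33.7),58),('white',(572.9,36.9),58)): print(k,'top',proj(c,[*v,h]).round(),'disc',proj(c,[*v,0]).round())
t=eyes.capture('top');cv2.imwrite('pics/t7.png',cv2.resize(t['img'][150:330,80:380,::-1],(780,468)))
E
```

```text
36.675 [517.17551892  11.00415315 177.46251542] 0.5016536116386001
green top [314. 236.] disc [313. 214.]
blue top [261. 301.] disc [269. 272.]
white top [366. 301.] disc [356. 273.]
```

View pics/w7.png

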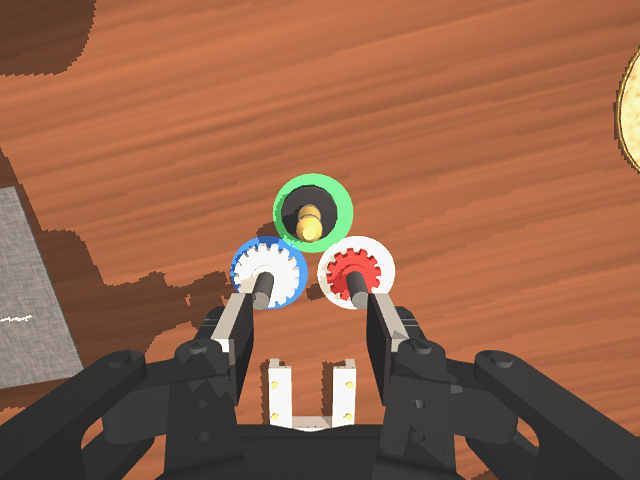

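View pics/t7.png

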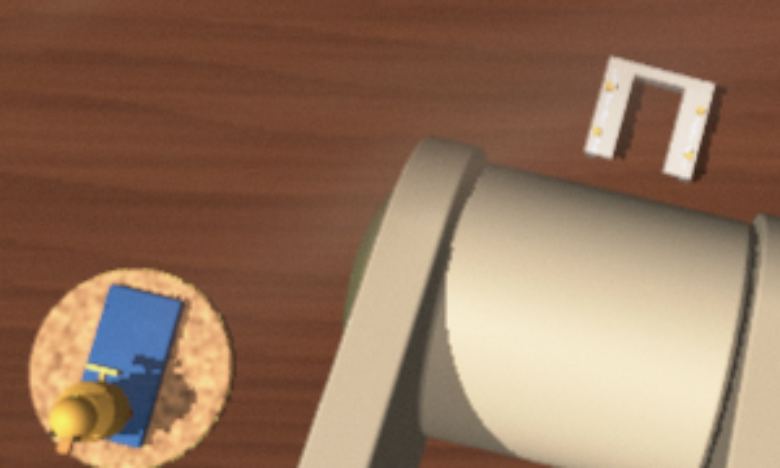

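The wrist view shows all three upright on their own discs, each within about 3 mm: vise foot (310,212) on disc (313,213), steel (268,273), red (354,272). The chick is on the pad, and the gripper is clear of everything at 177 mm.

```bash
python3 -c "
from rig import job
print(job.finish_job())"
```

```text
the job is handed in; nothing more can be done
None
```

The job is handed in at about 37 s: the chick stands about 3 mm from the cork pad's centre, and the steel cog, red cog and pin vise are upright on their own discs, each within about 3 mm of centre by the last wrist-camera check; the hand-in gave no verdict.

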